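# Find the stamped tea carton and push it to the pick-up line

### The arm

A 6-joint arm with a two-finger parallel gripper is mounted at the origin on a cart in front of the work surface, level with it; the furniture and walls round the work are solid. World frame = base frame: x ahead of the robot, y to its left, z up, the work surface at z = 0. Lengths are in mm, angles in rad, forces in N, time in s.
With the tool pointing down it reaches from about 250 to 800 mm from the base axis. Payload 8.5 kg.
Tool frame: the origin (TCP) lies on the centre line of the jaws, within the pads' length; the fingertips stand 11 mm ahead of it and the grasp point (between the pads) lies 8 mm behind it; z points along the fingers, y is the line along which they close (so a half turn about z gives the same grasp; the last joint's range is limited). The gripper opens to 85 mm and grips with 20 to 120 N. Pads are 22 mm wide; open, the fingers measure 114 mm over their backs; the gripper's body (76 mm by 85 mm) begins 54 mm behind the grasp point. The pads swing forward as they close: fully open they stand 13 mm farther back than shut.
Start: joints at [1.25, 0.238, -0.013, 1.319, 0, 1.571], TCP at [165.531, 498.176, 242.276] pointing down, gripper open.
Joint ranges: [-2.66, 2.66], [-1.03, 1.9], [-1.14, 1.46], [-1.82, 2.27], [-1.45, 1.34], [-3.14, 3.14]. Speed limits (rad/s): [2.22, 2.22, 2.79, 3.14, 3.14, 3.14].

### API

Orientations are given as a unit quaternion [x, y, z, w].
In Python, from rig import get_obs, grab_frame, close_job, recognise, trace, spot_point gives the robot as it stands.
- The arm moves only by the tool play_rows, never from a script. Its argument "rows" is a list that holds one entry, the list of rows, each a list of 7 numbers: the turn, a rotation vector about the tool's x, y, z in rad, then the shift along the tool's x, y, z in mm, then the finger opening in mm, from 0 to 85.4. In form: [[[wx, wy, wz, dx, dy, dz, claw], ...]]. A call has 1 to 8 rows; each row is the pose to reach, as a shift and turn from the pose commanded when the call began, along the tool's axes at that moment; what a row does not reach only later rows make up. A row lasts 1/8 s, in which the tool goes at most 62.5 mm and 10.7 degrees, less where a joint would pass 70% of its speed; a pose out of reach is approached as far as the arm can. A call with a gripper value outside its range is refused whole. The fingers move at their own pace and stop on an object; "newtons" is the grip in N (left out, the last holds). Time passes only in rows, so rows that repeat a pose let the fingers close. It gives the time, the measured TCP pose, the force, the opening and the grip force at its end, in the units of the state.
- get_obs(): the state, without advancing time (a new reading comes with each control period).
- grab_frame(name): name is "scene" or "top" or "wrist"; returns a dict with "img" (384x512x3 uint8, red, green, blue), "z_map" (384x512 float32, mm along the optical axis (not along the pixel's ray), 0 where there is no reading), "camera_matrix" (3x3 intrinsics, pixels), "R" (3x3) and "t" (3): a world point X has camera coordinates R X + t; the wrist camera has in their place "hand_eye" (4x4, takes a point from camera to tool coordinates, whose origin is the TCP and whose axes are the flange's). Camera axes: x right, y down, z forward; pixel columns grow to the right and rows downward; lengths in mm; the calibration is good to about 2 mm. A picture is of the moment at which its call begins: read the wrist's pose just before it.
- close_job(): hands the job in; it is judged then, once.
Trained networks look in a picture, given as the dict that the camera call returned (one of the last four; its "shot" number tells which), for a name from the list of things; names that differ only in an ending like _2 or _b are one class to them, and where a whole thing is asked for, a point or a joint stands for the part that bears it (a point fixed in the world has none). Each returns a list of dicts, best first, with "p" (0 to 1); they miss things now and then, are a little off and sometimes report something else, mostly with a low value. They report only what shows in the picture. A call takes as long as a camera call. They do not tell look-alikes from the thing itself.
- recognise(picture, thing): "centre" ([x, y, z] in mm, in world coordinates, good to about 4 mm: the middle of the surface that is visible of it).
- trace(picture, thing): "region" (384x512 bool, what is visible of it).
- spot_point(picture, thing): "centre" ([x, y, z] in mm, in world coordinates, good to about 4 mm: a listed point, or the origin of a listed thing).
The state is a dict: "time_s": time; "joint_positions": joint angles; "joint_velocities": joint speeds; "joint_efforts": joint torques, N m; "eef_pos": TCP position; "eef_rot": TCP orientation; "wrist_force": force on the tool from outside, world axes, zero at the start; "ft_torque": the same for the moment, N m; "grip_width": finger opening in mm; "gripper_force": force on a finger pad.
Only numpy, scipy, OpenCV 4.12 (cv2) and the standard library are available. Lean on these libraries where they do the work, as an engineer would, in place of code of your own. Each camera call takes 0.05 s, during which the arm holds its last target. There are 200 camera calls.

### The job

Two identical tea cartons stand on the counter, one on each side of the white tape line, and one of them has an ink stamp under its base. Using only your fingertips, never pinching or lifting a carton, tip both cartons over onto their sides so that their bases can be seen, and then push the stamped one, lying as it is, until it sits across the tape line with the line under its middle. Leave the other carton lying clear of the line and do not disturb the shaker, the cup or the snack bar.

Things in the scene. Friction and masses are not known exactly. Their poses are not given: they have to be found in the camera images.
- carton_a_centre (a point): middle of one of two alike brown rigid cartons, 64 x 64 x 85 mm tall, 0.2-0.35 kg, upright at first, left or right. The point is 42.5 mm above the base, 32 mm inside each side; z runs base to top, x roughly away from the robot at first. Lying, it is 64 mm high, the point 32 mm up. Pushed within 20 mm of its top (and upward as it turns) it tips about its far bottom edge, falling over past 37 degrees.
- carton_b_centre (a point): middle of one of two alike brown rigid cartons, 64 x 64 x 85 mm tall, 0.2-0.35 kg, upright at first, left or right. The point is 42.5 mm above the base, 32 mm inside each side; z runs base to top, x roughly away from the robot at first. Lying, it is 64 mm high, the point 32 mm up. Pushed within 20 mm of its top (and upward as it turns) it tips about its far bottom edge, falling over past 37 degrees.
- stamp (a point): centre of the ink stamp, a black ring 49 mm across with a tick inside, flat on the middle of the base of one of the two cartons (the other base is plain); it is 42.5 mm from the middle of the carton that bears it and out of sight while that carton stands.
- pickup_line: the pick-up line, a strip of white tape stuck flat on the counter (no height to catch on), 260 mm long along its x and 24 mm wide along its y; origin at its middle on the counter, x roughly away from the robot.
- shaker: bystander: glass shaker with a metal top, 44 mm across, 90 mm tall, standing beyond the work; origin at the centre of its foot.
- cup: bystander: small patterned espresso cup, 60 x 83 x 52 mm with its handle, standing beyond the work; origin under its middle.
- bar: bystander: wrapped snack bar, 52 x 159 x 14 mm, lying flat near the counter's front edge; origin under its middle, long axis y.
Not all that is in view belongs to the job. What is shaped like the part that bears carton_b_centre but purple is not meant. Leave any green look-alike of the part that bears carton_a_centre alone.

How it is judged (in metres and radians):
On the way:
1. both cartons lie on their sides on the counter, both still clear of the tape line (angle between carton_a_centre's own z axis and vertical between 1.45 and 1.69 rad and height (world z) of each of carton_a_centre, carton_b_centre below 0.045 m and angle between carton_b_centre's own z axis and vertical between 1.45 and 1.69 rad and (y of carton_a_centre in the frame of pickup_line above 0.05 m or y of carton_a_centre in the frame of pickup_line below -0.05 m or x of carton_a_centre in the frame of pickup_line above 0.18 m or x of carton_a_centre in the frame of pickup_line below -0.18 m) and (y of carton_b_centre in the frame of pickup_line above 0.05 m or y of carton_b_centre in the frame of pickup_line below -0.05 m or x of carton_b_centre in the frame of pickup_line above 0.18 m or x of carton_b_centre in the frame of pickup_line below -0.18 m)), for 0.2 s.
At the end, for the whole second after the job is handed in: the stamped carton lies on its side with its middle within 20 mm of the tape's centre line and within the tape's length; the plain carton lies on its side with its middle more than 50 mm from the line (y of carton_a_centre in the frame of pickup_line between -0.02 and 0.02 m and x of carton_a_centre in the frame of pickup_line between -0.13 and 0.13 m and angle between carton_a_centre's own z axis and vertical between 1.45 and 1.69 rad and height (world z) of each of carton_a_centre, carton_b_centre below 0.045 m and angle between carton_b_centre's own z axis and vertical between 1.45 and 1.69 rad and (y of carton_b_centre in the frame of pickup_line above 0.05 m or y of carton_b_centre in the frame of pickup_line below -0.05 m or x of carton_b_centre in the frame of pickup_line above 0.18 m or x of carton_b_centre in the frame of pickup_line below -0.18 m)); the robot touches nothing.
It fails at once if a carton is lifted off the counter instead of being tipped or pushed ((height (world z) of carton_a_centre above 0.065 m or (angle between carton_a_centre's own z axis and vertical above 1.4 rad and height (world z) of carton_a_centre above 0.052 m) or (angle between carton_a_centre's own z axis and vertical below 0.2 rad and height (world z) of carton_a_centre above 0.058 m)) or (height (world z) of carton_b_centre above 0.065 m or (angle between carton_b_centre's own z axis and vertical above 1.4 rad and height (world z) of carton_b_centre above 0.052 m) or (angle between carton_b_centre's own z axis and vertical below 0.2 rad and height (world z) of carton_b_centre above 0.058 m))).
It fails at once if the plain carton is pushed onto the line (not (y of carton_b_centre in the frame of pickup_line above 0.04 m or y of carton_b_centre in the frame of pickup_line below -0.04 m or x of carton_b_centre in the frame of pickup_line above 0.18 m or x of carton_b_centre in the frame of pickup_line below -0.18 m)).
It fails at once if the shaker, cup or snack bar is shifted by more than 20 mm (distance of any of shaker, cup, bar from where it was at the start of the episode above 0.02 m).
It also fails if it takes over 51 s, if anything falls off the work surface, if the arm or the gripper's body presses on something with over 40 N, if the wrist force passes 120 N, or if a joint passes its speed limit or range.

## Working session

There is one attempt and no reset: what is moved stays moved. The work goes in short steps, Python scripts to look and compute and a tool call to move; the robot and the scene stay as the last step left them, time stands still between calls to the robot, and variables do not carry over. Pictures are saved under pics/ and viewed, at most 10 in all, crops included, and the job is handed in when it is done.

Besides the shell and the picture viewer there is one more tool, called after "Call:" by a JSON object that holds its "method" and its "body", one argument or row to a line. play_rows: Moves the arm, as the interface text tells. Its arguments: {"type":"object","properties":{"rows":{"type":"array","items":{"type":"array","items":{"type":"array","items":{"type":"number"}}}},"newtons":{"type":"number"}},"required":["rows"]}

```bash
mkdir -p pics
cat > h.py <<'E'
import numpy as np, cv2
from rig import *
def save(f,n): cv2.imwrite('pics/'+n+'.png',cv2.cvtColor(f['img'],cv2.COLOR_RGB2BGR))
def cloud(f):
    z=f['z_map'];K=f['camera_matrix'];v,u=np.mgrid[:384,:512]
    P=np.stack([(u-K[0,2])/K[0,0]*z,(v-K[1,2])/K[1,1]*z,z],-1)
    W=(P-f['t'])@f['R']; W[z==0]=np.nan; return W
def pix(f,X):
    c=f['R']@np.array(X)+f['t']; p=f['camera_matrix']@c; return (p[:2]/p[2]).round()
E
python3 - <<'E'
from h import *
for c in ['top','scene']:
    f=grab_frame(c); save(f,c+'0')
    for n in ['carton_a_centre','pickup_line','shaker','cup','bar']:
        for r in spot_point(f,n): print(c,n,round(r['p'],2),np.round(r['centre']),pix(f,r['centre']))
    if c=='top':
        W=cloud(f); np.save('top0.npy',W)
o=get_obs(); print(o)
a=[cv2.imread('pics/%s0.png'%c) for c in ['top','scene']]
for i,c in enumerate(['top','scene']): cv2.imwrite('pics/%s0b.png'%c,cv2.resize(a[i],(800,600)))
E
```

```text
top carton_a_centre 0.89 [394. -73.  41.] [307. 269.]
top carton_a_centre 0.66 [ 506. -146.   48.] [334. 224.]
top pickup_line 0.7 [597.  52.   1.] [254. 193.]
top shaker 0.63 [762. 140.   2.] [221. 134.]
top shaker 0.45 [598.  57.   1.] [253. 193.]
top cup 0.72 [784. -43.  -1.] [287. 125.]
top bar 0.81 [402.  86.  -1.] [244. 267.]
scene carton_a_centre 0.84 [389. -71.  45.] [259. 281.]
scene carton_a_centre 0.75 [ 511. -144.   42.] [318. 259.]
scene pickup_line 0.77 [596.  56.   3.] [264. 203.]
scene shaker 0.59 [765. 132.   1.] [276. 155.]
scene cup 0.82 [786. -44.   2.] [333. 177.]
scene bar 0.61 [399.  89.  -5.] [205. 251.]
{'time_s': 0.6, 'joint_positions': array([ 1.25000071e+00,  2.38218903e-01, -1.34753002e-02,  1.31920352e+00,
        1.44870182e-05,  1.57076427e+00]), 'joint_velocities': array([-0.00176136, -0.00074639, -0.00038972, -0.00212257, -0.00091046,
       -0.0011123 ]), 'joint_efforts': array([ 6.86117874e-04, -5.38299859e+01,  3.46585894e+01,  2.77260348e-03,
        1.70506860e-04, -2.41791355e-06]), 'eef_pos': array([165.53004763, 498.18898723, 242.27592825]), 'eef_rot': array([ 1.59695096e-01,  9.87166386e-01, -4.88910221e-05, -1.52484841e-05]), 'wrist_force': array([0.23048555, 0.50747436, 0.03155205]), 'ft_torque': array([-0.02361224,  0.00073787,  0.04018835]), 'gripper_force': 0.0, 'grip_width': 85.89984716379766}
```

View pics/top0b.png

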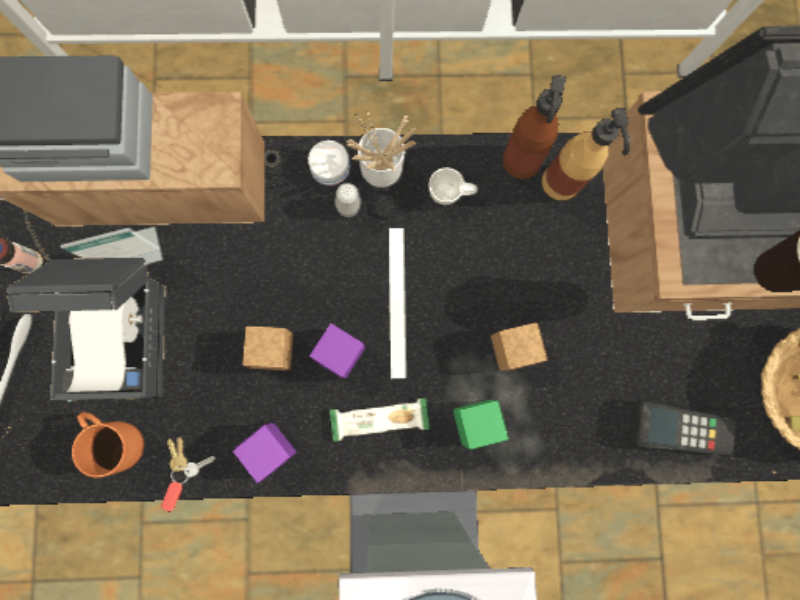

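View pics/scene0b.png

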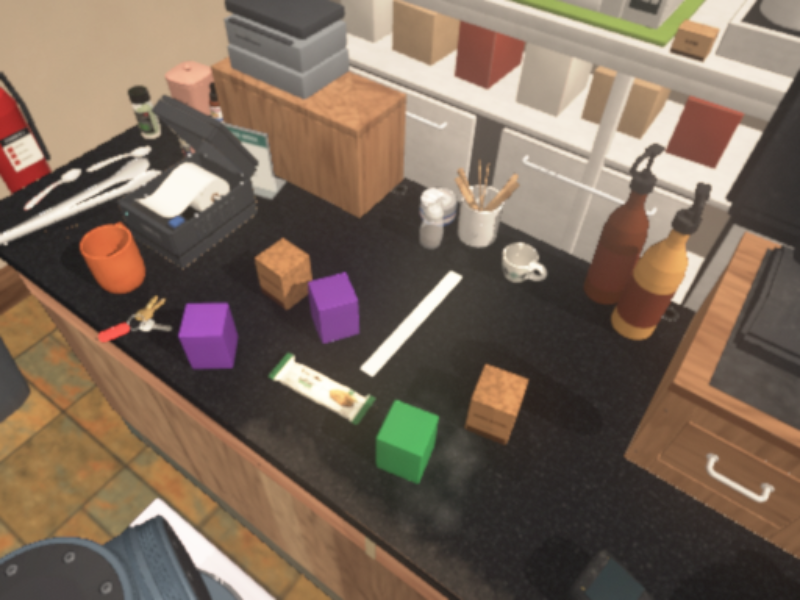

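The top view (800 px wide) shows brown cartons at (267,348) and (519,347). The look-alikes are purple at (338,350) and (265,452), and green at (481,424). The tape runs from (397,228) to (398,378), the shaker is at (347,200), the cup at (447,186) and the bar at (380,418). Only the two brown boxes match the description, so I'll measure them and confirm in one crop.

Run:
```python
from h import *
f=grab_frame('top');W=cloud(f)
hsv=cv2.cvtColor(f['img'],cv2.COLOR_RGB2HSV)
for n,(u,v) in dict(L=(171,223),R=(332,222),P1=(216,224),P2=(169,289),G=(308,271)).items():
    m=np.zeros((384,512),bool);m[v-26:v+26,u-26:u+26]=1
    m&=(W[...,2]>78)&(W[...,2]<95)
    r=cv2.minAreaRect(W[m][:,:2].astype(np.float32)); print(n,np.round(r[0],1),np.round(r[1],1),round(r[2],1),'z',np.nanmedian(W[m][:,2]).round(1),hsv[m].mean(0).round())
m=(f['img'].min(2)>190);m[:,:240]=0;m[:,265:]=0;m[:140]=0;m[245:]=0
m&=np.abs(W[...,2])<8
r=cv2.minAreaRect(W[m][:,:2].astype(np.float32));print('line',r)
s=grab_frame('scene')
for g in (f,s): print('cam',-g['R'].T@g['t'])
c=cv2.cvtColor(f['img'][190:310,140:370],cv2.COLOR_RGB2BGR);cv2.imwrite('pics/crop1.png',cv2.resize(c,None,fx=3.4,fy=3.4,interpolation=cv2.INTER_CUBIC))
```

```text
L [519.4 265.8] [62.5 63.5] 84.5 z 83.6 [ 16. 116. 212.]
R [ 510.6 -139.6] [63.5 62.4] 12.7 z 83.3 [ 16. 116. 214.]
P1 [511.8 153.5] [62.4 62.1] 57.1 z 83.3 [144. 116. 190.]
P2 [356.9 270.1] [62.2 62.7] 37.9 z 83.4 [144. 114. 198.]
G [390.3 -71.2] [62.5 64.2] 13.1 z 83.2 [ 65. 117. 197.]
line ((597.8258666992188, 54.15913391113281), (24.046899795532227, 257.7657470703125), 89.48345184326172)
cam [ 441.92414778   84.56424524 1100.29731377]
cam [  75.02449656 -262.12292591  769.50929585]
```

View pics/crop1.png

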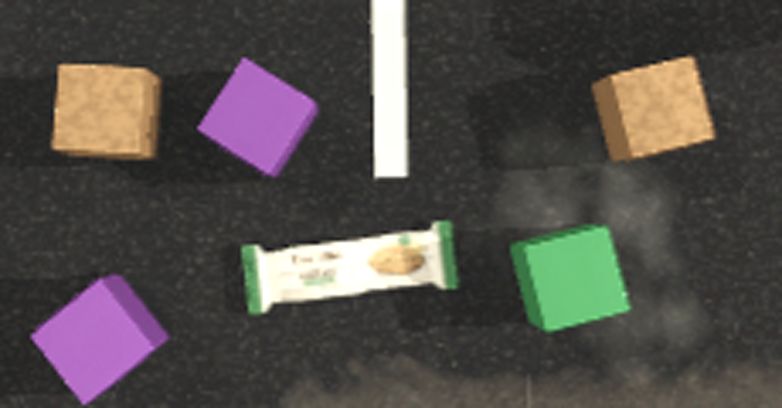

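The crop confirms the pair: brown left at (105,110) and brown right at (655,108). The purple and green boxes are decoys. I'll tip both cartons away from the robot so their bases face the scene camera, starting with the left one.

```bash
cat >> h.py <<'E'
from scipy.spatial.transform import Rotation as Ro
def tool(psi):
    c,s=np.cos(psi),np.sin(psi); return np.array([[-c,-s,0],[-s,c,0],[0,0,-1.]])
def rows(p0,psi0,targets):
    "rows from pose (p0,psi0 deg) to [(pos,psi deg)]"
    R0=tool(np.radians(psi0))
    for p,psi in targets:
        w=Ro.from_matrix(R0.T@tool(np.radians(psi))).as_rotvec(); print(np.r_[w,0].round(3)[:3],(R0.T@(np.array(p)-p0)).round(1))
def cur():
    o=get_obs();R=Ro.from_quat(o['eef_rot']).as_matrix();psi=np.degrees(np.arctan2(-R[1,0],-R[0,0]))
    print('t',o['time_s'],o['eef_pos'].round(1),'psi',psi.round(1)); return o['eef_pos'],psi
E
python3 - <<'E'
from h import *
p,s=cur()
rows(p,s,[((456.7,271.8,200),-5.5),((456.7,271.8,85),-5.5)])
E
```

```text
t 0.7 [165.5 498.2 242.3] psi -18.4
[ 0.     0.    -0.225] [-347.7 -123.    42.3]
[ 0.     0.    -0.225] [-347.7 -123.   157.3]
```

Call:
{"method": "play_rows", "body": {
  "rows": [
    [[0,0,-0.1,-150,-53,0,30],[0,0,-0.225,-348,-123,20,30],[0,0,-0.225,-348,-123,42,30],[0,0,-0.225,-348,-123,42,30],[0,0,-0.225,-348,-123,42,30],[0,0,-0.225,-348,-123,42,30],[0,0,-0.225,-348,-123,42,30],[0,0,-0.225,-348,-123,42,30]]
  ]
}}

```text
time_s: 1.7
eef_pos: [456.8, 271.6, 200.2]
eef_rot: [0.048, 0.999, -0.0, -0.0]
wrist_force: [-0.1, 0.3, -0.1]
grip_width: 29.7
gripper_force: 0.0
```

Call:
{"method": "play_rows", "body": {
  "rows": [
    [[0,0,0,0,0,40,30],[0,0,0,0,0,80,30],[0,0,0,0,0,115,30],[0,0,0,0,0,115,30],[0,0,0,0,0,115,30]]
  ]
}}

```text
time_s: 2.33
eef_pos: [457.1, 272.8, 86.8]
eef_rot: [0.047, 0.999, 0.0, 0.001]
wrist_force: [0.8, -0.3, 0.4]
grip_width: 30.1
gripper_force: 0.0
```

Run:
```python
from h import *
p,s=cur();print(get_obs()['grip_width'])
f=grab_frame('scene');W=cloud(f)
save(f,'s1')
v0,u0=pix(f,[520,266,60])[::-1].astype(int)
c=cv2.cvtColor(f['img'],cv2.COLOR_RGB2BGR)[max(v0-80,0):v0+70,max(u0-110,0):u0+90];cv2.imwrite('pics/crop2.png',cv2.resize(c,None,fx=4,fy=4))
```

```text
t 2.325 [457.1 272.8  86.8] psi -5.4
30.13534036377382
```

View pics/crop2.png

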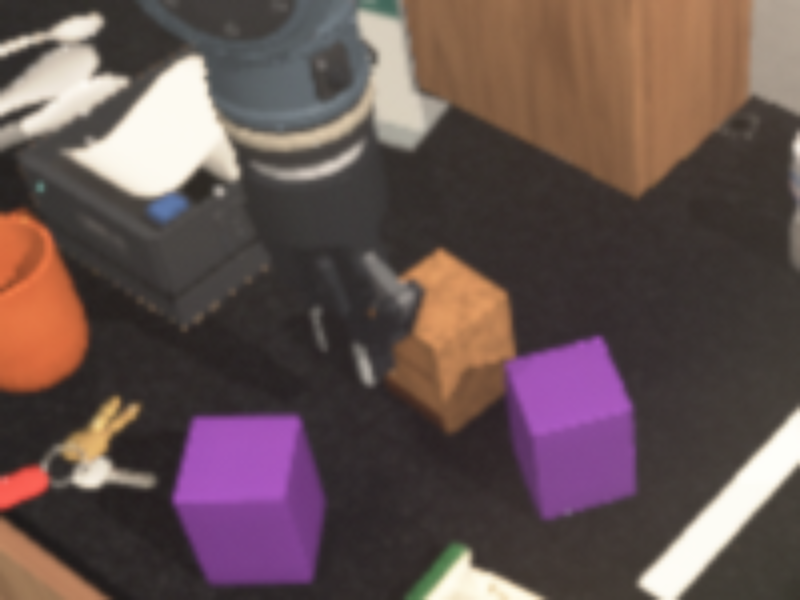

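The crop shows the fingers low behind the left carton at (450,340), clear of both purple boxes. Next I push along the tipping arc.

Call:
{"method": "play_rows", "body": {
  "rows": [
    [[0,0,0,-10,0,0,30],[0,0,0,-17,0,0,30],[0,0,0,-23,0,-1,30],[0,0,0,-30,0,-5,30],[0,0,0,-37,0,-9,30],[0,0,0,-44,0,-13,30],[0,0,0,-51,0,-16,30],[0,0,0,-58,0,-18,30]]
  ]
}}

```text
time_s: 3.38
eef_pos: [515.4, 266.1, 103.5]
eef_rot: [0.048, 0.999, -0.0, 0.0]
wrist_force: [-0.6, 0.3, 0.7]
grip_width: 30.0
gripper_force: 0.5
```

Call:
{"method": "play_rows", "body": {
  "rows": [
    [[0,0,0,-8,0,-2,30],[0,0,0,-16,0,-3,30],[0,0,0,-24,0,-4,30],[0,0,0,-32,0,-4,30],[0,0,0,-39,0,-4,30],[0,0,0,-44,0,-4,30],[0,0,0,-44,0,-4,30],[0,0,0,-44,0,-4,30]]
  ]
}}

```text
time_s: 4.38
eef_pos: [558.3, 261.9, 107.2]
eef_rot: [0.048, 0.999, -0.0, -0.0]
wrist_force: [-0.1, 0.2, 1.3]
grip_width: 29.9
gripper_force: 0.0
```

Call:
{"method": "play_rows", "body": {
  "rows": [
    [[0,0,0,10,0,-40,30],[0,0,0,20,0,-90,30],[0,0,0,30,0,-130,30],[0,0,0,30,0,-130,30],[0,0,0,30,0,-130,30]]
  ]
}}

```text
time_s: 5.0
eef_pos: [528.4, 264.8, 236.9]
eef_rot: [0.048, 0.999, -0.0, -0.0]
wrist_force: [0.7, -0.0, -1.2]
grip_width: 29.9
gripper_force: 0.0
```

Run:
```python
from h import *
p,s=cur()
rows(p,s,[((449,-153.5,200),12.7)])
f=grab_frame('top');W=cloud(f);save(f,'t2')
hsv=cv2.cvtColor(f['img'],cv2.COLOR_RGB2HSV)
m=(W[...,1]>180)&(W[...,1]<340)&(W[...,0]>470)&(W[...,0]<690)&(W[...,2]>50)&(W[...,2]<110)&(abs(hsv[...,0].astype(int)-16)<6)&(hsv[...,1]>70)
r=cv2.minAreaRect(W[m][:,:2].astype(np.float32)); print(r,np.nanmedian(W[m][:,2]),m.sum())
```

```text
t 5.0 [528.4 264.8 236.9] psi -5.5
[ 0.     0.    -0.317] [  39.1 -424.    36.9]
((595.8451538085938, 259.71148681640625), (63.01960754394531, 83.63335418701172), 85.58628845214844) 62.76192488984762 720
```

The left carton is lying at (596, 260). Now the right one.

Call:
{"method": "play_rows", "body": {
  "rows": [
    [[0,0,-0.1,12,-60,0,30],[0,0,-0.317,39,-424,20,30],[0,0,-0.317,39,-424,37,30],[0,0,-0.317,39,-424,37,30],[0,0,-0.317,39,-424,37,30],[0,0,-0.317,39,-424,37,30],[0,0,-0.317,39,-424,37,30],[0,0,-0.317,39,-424,37,30]]
  ]
}}

```text
time_s: 6.05
eef_pos: [447.5, -156.7, 198.5]
eef_rot: [-0.107, 0.994, 0.0, -0.002]
wrist_force: [-0.1, -0.4, -0.1]
grip_width: 30.0
gripper_force: 0.0
```

Call:
{"method": "play_rows", "body": {
  "rows": [
    [[0,0,0,0,0,0,30],[0,0,0,0,0,0,30]]
  ]
}}

```text
time_s: 6.3
eef_pos: [449.4, -152.4, 200.0]
eef_rot: [-0.111, 0.994, 0.0, -0.0]
wrist_force: [-0.2, -0.1, 1.0]
grip_width: 29.7
gripper_force: 0.0
```

Run:
```python
from h import *
p,s=cur()
rows(p,s,[((449,-153.5,85),12.7)])
```

```text
t 6.3 [ 449.4 -152.4  200. ] psi 12.8
[0.    0.    0.001] [  0.6  -1.  115. ]
```

Call:
{"method": "play_rows", "body": {
  "rows": [
    [[0,0,0,0,-1,40,30],[0,0,0,0,-1,80,30],[0,0,0,0,-1,115,30],[0,0,0,0,-1,115,30],[0,0,0,0,-1,115,30]]
  ]
}}

```text
time_s: 6.92
eef_pos: [450.4, -154.0, 86.5]
eef_rot: [-0.111, 0.994, -0.0, 0.0]
wrist_force: [0.5, -0.9, -0.6]
grip_width: 30.0
gripper_force: 0.0
```

Call:
{"method": "play_rows", "body": {
  "rows": [
    [[0,0,0,-10,0,0,30],[0,0,0,-17,0,0,30],[0,0,0,-23,0,-1,30],[0,0,0,-30,0,-5,30],[0,0,0,-37,0,-9,30],[0,0,0,-44,0,-13,30],[0,0,0,-51,0,-16,30],[0,0,0,-58,0,-18,30]]
  ]
}}

```text
time_s: 7.92
eef_pos: [506.7, -141.6, 103.6]
eef_rot: [-0.11, 0.994, -0.0, 0.0]
wrist_force: [-1.2, 0.7, 1.7]
grip_width: 30.1
gripper_force: 0.5
```

Call:
{"method": "play_rows", "body": {
  "rows": [
    [[0,0,0,-8,0,-2,30],[0,0,0,-16,0,-3,30],[0,0,0,-24,0,-4,30],[0,0,0,-32,0,-4,30],[0,0,0,-39,0,-4,30],[0,0,0,-44,0,-4,30],[0,0,0,-44,0,-4,30],[0,0,0,-44,0,-4,30]]
  ]
}}

```text
time_s: 8.93
eef_pos: [548.8, -132.1, 107.3]
eef_rot: [-0.11, 0.994, -0.0, -0.0]
wrist_force: [0.0, -0.8, 0.7]
grip_width: 30.1
gripper_force: 0.0
```

Call:
{"method": "play_rows", "body": {
  "rows": [
    [[0,0,0,20,0,-40,30],[0,0,0,70,0,-70,30],[0,0,0,120,0,-90,30],[0,0,0,150,0,-90,30],[0,0,0,150,0,-90,30],[0,0,0,150,0,-90,30]]
  ]
}}

```text
time_s: 9.68
eef_pos: [403.1, -165.1, 197.5]
eef_rot: [-0.11, 0.994, -0.0, 0.0]
wrist_force: [0.3, 0.2, -0.4]
grip_width: 30.1
gripper_force: 0.0
```

```bash
cat >> h.py <<'E'
def boxes(f):
    W=cloud(f);hsv=cv2.cvtColor(f['img'],cv2.COLOR_RGB2HSV)
    m=(W[...,0]>450)&(W[...,0]<720)&(W[...,1]>-260)&(W[...,1]<340)&(W[...,2]>52)&(W[...,2]<110)&(abs(hsv[...,0].astype(int)-16)<6)&(hsv[...,1]>70)
    n,l,st,_=cv2.connectedComponentsWithStats(m.astype(np.uint8))
    for i in range(1,n):
        if st[i,4]>80:
            q=W[l==i]; print(cv2.minAreaRect(q[:,:2].astype(np.float32)),np.median(q[:,2]).round(1),st[i,4])
E
python3 - <<'E'
from h import *
cur();boxes(grab_frame('top'))
f=grab_frame('scene');print(spot_point(f,'stamp'))
c=[]
for X in ([570,-125,30],[570,260,30]):
    u,v=pix(f,X).astype(int); c.append(cv2.resize(cv2.cvtColor(f['img'],cv2.COLOR_RGB2BGR)[v-40:v+40,u-40:u+40],(400,400)))
cv2.imwrite('pics/c3.png',np.hstack(c))
E
```

```text
t 9.675 [ 403.1 -165.1  197.5] psi 12.7
((595.2161865234375, 259.7563781738281), (62.9539909362793, 85.19871520996094), 85.31234741210938) 62.7 851
((584.9954833984375, -124.25135803222656), (85.17095947265625, 62.82755661010742), 11.701786041259766) 62.7 823
[{'centre': [392.0, -73.3, 2.0], 'p': 0.83}, {'centre': [548.4, -134.8, 32.8], 'p': 0.62}]
```

View pics/c3.png

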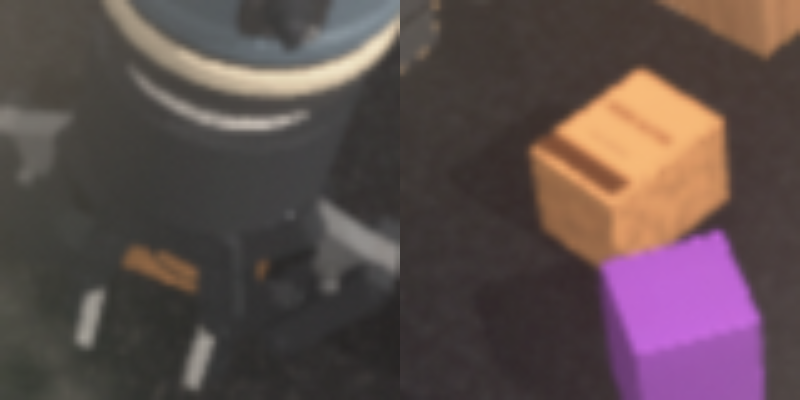

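The left carton's base, the lower-left face at about (570,205), is plain. The right one is hidden behind the gripper, so I'll move to its outer side for the push and check its base from there.

Run:
```python
from h import *
p,s=cur()
rows(p,s,[((599,-192,190),-78.3)])
```

```text
t 9.825 [ 403.3 -164.9  197.1] psi 12.7
[0.    0.    1.588] [-184.9  -69.5    7.1]
```

Call:
{"method": "play_rows", "body": {
  "rows": [
    [[0,0,0.17,-22,-8,0,40],[0,0,0.35,-44,-16,0,40],[0,0,0.52,-66,-24,0,40],[0,0,0.7,-88,-32,0,40],[0,0,0.87,-110,-41,0,40],[0,0,1.04,-132,-49,0,40],[0,0,1.22,-154,-58,0,40],[0,0,1.39,-176,-66,0,40]]
  ]
}}

```text
time_s: 10.82
eef_pos: [590.2, -190.4, 196.4]
eef_rot: [0.554, 0.833, -0.0, -0.001]
wrist_force: [0.1, 0.4, -0.3]
grip_width: 40.1
gripper_force: 0.0
```

Run:
```python
from h import *
p,s=cur()
rows(p,s,[((599,-192,190),-78.3),((599,-192,35),-78.3)])
```

```text
t 10.825 [ 590.2 -190.4  196.4] psi -67.3
[0.    0.    0.193] [-4.8  7.5  6.4]
[0.    0.    0.193] [ -4.8   7.5 161.4]
```

Call:
{"method": "play_rows", "body": {
  "rows": [
    [[0,0,0.18,-5,7,10,40],[0,0,0.18,-5,7,50,40],[0,0,0.18,-5,7,100,40],[0,0,0.18,-5,7,140,40],[0,0,0.18,-5,7,160,40],[0,0,0.18,-5,7,160,40],[0,0,0.18,-5,7,160,40]]
  ]
}}

```text
time_s: 11.7
eef_pos: [598.1, -192.6, 37.8]
eef_rot: [0.624, 0.781, 0.0, 0.0]
wrist_force: [-0.2, -0.8, 0.1]
grip_width: 39.8
gripper_force: 0.0
```

Run:
```python
from h import *
cur();boxes(grab_frame('top'))
f=grab_frame('scene');print(spot_point(f,'stamp'))
u,v=pix(f,[570,-125,30]).astype(int); cv2.imwrite('pics/c4.png',cv2.resize(cv2.cvtColor(f['img'],cv2.COLOR_RGB2BGR)[v-60:v+60,u-60:u+60],(600,600)))
```

```text
t 11.7 [ 598.1 -192.6   37.8] psi -77.3
((595.079833984375, 259.8216552734375), (62.92585754394531, 85.00438690185547), 85.13715362548828) 62.7 845
((584.7965087890625, -124.44490814208984), (85.51740264892578, 63.37911605834961), 11.257951736450195) 62.6 827
[{'centre': [390.0, -75.5, -1.2], 'p': 0.91}, {'centre': [546.6, -135.4, 32.9], 'p': 0.74}]
```

View pics/c4.png

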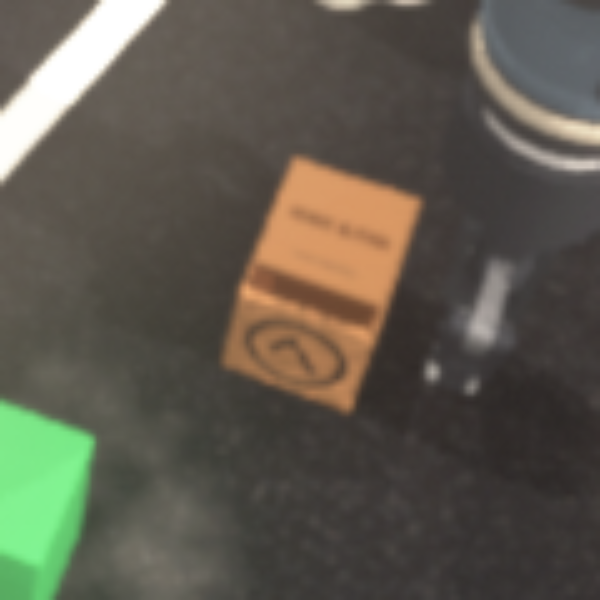

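The stamp, a ring with a tick, is clear at (293,350) on the right carton, so I push that one toward the line along its own width.

Call:
{"method": "play_rows", "body": {
  "rows": [
    [[0,0,0,12,0,2,40],[0,0,0,22,0,2,40],[0,0,0,30,0,2,40],[0,0,0,40,0,2,40],[0,0,0,51,0,2,40],[0,0,0,62,0,2,40],[0,0,0,73,0,2,40],[0,0,0,84,0,2,40]]
  ]
}}

```text
time_s: 12.85
eef_pos: [578.8, -110.1, 35.5]
eef_rot: [0.624, 0.781, -0.0, 0.0]
wrist_force: [0.6, -3.1, 1.9]
grip_width: 39.9
gripper_force: 1.4
```

Call:
{"method": "play_rows", "body": {
  "rows": [
    [[0,0,0,11,0,0,40],[0,0,0,22,0,0,40],[0,0,0,33,0,0,40],[0,0,0,44,0,0,40],[0,0,0,55,0,0,40],[0,0,0,66,0,0,40],[0,0,0,75,0,0,40],[0,0,0,80,0,0,40]]
  ]
}}

```text
time_s: 13.85
eef_pos: [560.9, -32.1, 35.3]
eef_rot: [0.624, 0.781, -0.0, -0.0]
wrist_force: [0.2, -2.6, 2.1]
grip_width: 40.1
gripper_force: 1.4
```

Run:
```python
from h import *
cur();boxes(grab_frame('top'))
```

```text
t 13.85 [560.9 -32.1  35.3] psi -77.3
((595.1685180664062, 259.66900634765625), (62.614078521728516, 85.45034790039062), 85.18330383300781) 62.8 848
((553.6275024414062, 14.311264038085938), (85.39886474609375, 58.23970413208008), 12.031559944152832) 62.6 680
```

Call:
{"method": "play_rows", "body": {
  "rows": [
    [[0,0,0,10,0,0,40],[0,0,0,20,0,0,40],[0,0,0,30,0,0,40],[0,0,0,37,0,0,40],[0,0,0,42,0,0,40],[0,0,0,44,0,0,40],[0,0,0,44,0,0,40]]
  ]
}}

```text
time_s: 14.78
eef_pos: [551.4, 10.4, 35.3]
eef_rot: [0.624, 0.781, 0.0, -0.0]
wrist_force: [0.4, -0.0, -0.4]
grip_width: 40.2
gripper_force: 0.0
```

Call:
{"method": "play_rows", "body": {
  "rows": [
    [[0,0,0,-20,0,0,40],[0,0,0,-60,0,0,40],[0,0,0,-80,0,-50,40],[0,0,0,-120,0,-100,40],[0,0,0,-160,0,-150,40],[0,0,0,-180,0,-150,40],[0,0,0,-180,0,-150,40]]
  ]
}}

```text
time_s: 15.65
eef_pos: [591.1, -167.7, 184.9]
eef_rot: [0.626, 0.78, -0.0, 0.0]
wrist_force: [0.4, 0.6, -0.7]
grip_width: 40.3
gripper_force: 0.0
```

Run:
```python
from h import *
cur();f=grab_frame('top');boxes(f);cv2.imwrite('pics/t5.png',cv2.resize(cv2.cvtColor(f['img'],cv2.COLOR_RGB2BGR),(800,600)))
```

```text
t 15.65 [ 591.1 -167.7  184.9] psi -77.4
((595.2144775390625, 259.48974609375), (62.21942138671875, 85.35926055908203), 85.33133697509766) 62.8 846
((544.2698364257812, 54.59115219116211), (84.71286010742188, 62.41743850708008), 12.790023803710938) 62.6 833
```

View pics/t5.png

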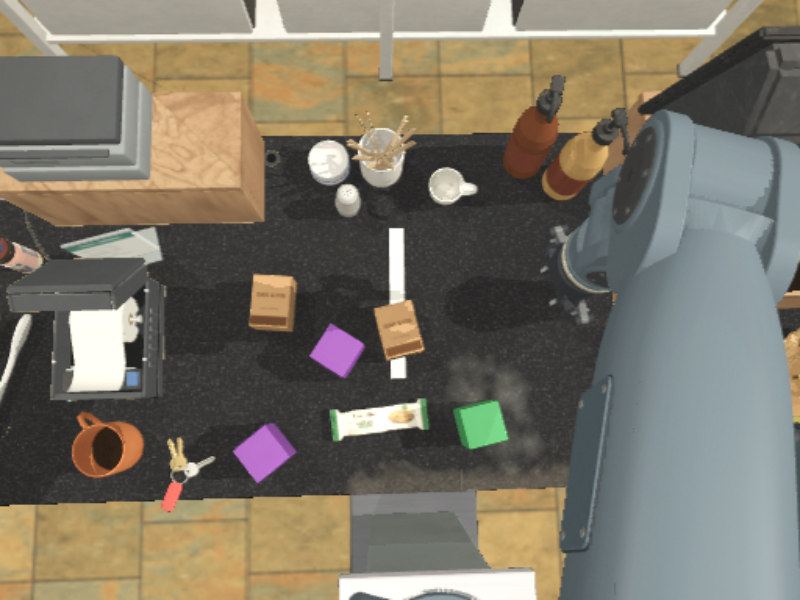

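The stamped carton now lies across the tape at (399,330), with its middle within about 1 mm of the line. The plain one lies clear at (273,302), nothing else has moved, and the robot touches nothing.

```bash
python3 -c "
from rig import close_job;print(close_job())"
```

```text
the job is handed in; nothing more can be done
None
```

The job is handed in: both cartons were tipped onto their sides, the stamped one (the right one) lies across the tape with its middle about 1 mm from the centre line, and the plain one lies about 205 mm clear of it; the final picture shows the shaker, cup and bar where they started, but the hand-in call returned no verdict.

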